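# Set the gas manifold: lever to half, valve seated and backed off two turns

### The arm

A 7-joint arm with a two-finger parallel gripper is mounted at the origin on the work surface. World frame = base frame: x ahead of the robot, y to its left, z up, the work surface at z = 0. Lengths are in m, angles in rad, forces in N, time in s.
With the tool pointing down it reaches from about 0.4 to 0.85 m from the base axis. Payload 10.4 kg.
Tool frame: the origin (TCP) lies on the centre line of the jaws, within the pads' length; the fingertips stand 25 mm ahead of it and the grasp point (between the pads) lies 6 mm ahead of it (env.nose_length is the distance from the TCP to the fingertips, in m); z points along the fingers, y is the direction in which the jaws open and shut (so a half turn about z gives the same grasp; the last joint's range is limited). The gripper opens to 87 mm and grips with 3 to 60 N. Pads are 19 mm wide; open, the fingers measure 117 mm over their backs; the gripper's body (75 mm by 190 mm) begins 51 mm behind the grasp point.
Start: joints at [-1.24, 0.332, -0.065, 1.46, 0.022, 1.35, -0.088], TCP at [0.217, 0.586, 0.248] pointing down, gripper open.
Joint ranges: [-2.6, 2.6], [-0.5, 2.12], [-1.47, 1.34], [0.16, 2.42], [-1.27, 4.41], [0.06, 2.06], [-2.6, 2.6]. Speed limits (rad/s): [2.22, 2.22, 2.79, 2.79, 3.14, 3.14, 3.14].

### API

Orientations are given as a unit quaternion [x, y, z, w].
In Python, from cell import env gives the robot as it stands.
- The arm moves only by the shell command python3 -m jog 'ROWS' [OPENING] [FORCE]. ROWS is JSON, a list that holds one entry, the list of rows, each a list of 6 numbers: the shift along the tool's x, y, z in mm, then the turn, a rotation vector about the tool's x, y, z in rad. A call has 1 to 8 rows; each row is the pose to reach, as a shift and turn from the pose commanded when the call began, along the tool's axes at that moment; what a row does not reach only later rows make up. A row lasts 1/8 s, in which the tool goes at most 62.5 mm and 10.7 degrees, less where a joint would pass 70% of its speed; a pose out of reach is approached as far as the arm can. A call with a gripper value outside its range is refused whole. OPENING is the closure, from 0 (fully open) to 1 (shut), set as the call begins (- or left out, the last holds). The fingers move at their own pace and stop on an object; FORCE is the grip in N (left out, the last holds). Time passes only in rows, so rows that repeat a pose let the fingers close. It gives the time, the measured TCP pose, the force and the opening at its end, in the units of the state.
- env.state(): the state, without advancing time (a new reading comes with each control period).
- env.read_camera(name): name is "scene" or "side" or "wrist"; returns a dict with "image" (400x640x3 uint8, blue, green, red), "fx", "fy", "cx", "cy" (pixels), "distortion" ([k1, k2, p1, p2, k3] as OpenCV has them; the pictures are not rectified), "rvec" (rotation vector, rad) and "tvec" (3), from world to camera coordinates, as OpenCV has them; the wrist camera has in their place "hand_eye" (4x4, takes a point from camera to tool coordinates, whose origin is the TCP and whose axes are the flange's). Camera axes: x right, y down, z forward; pixel columns grow to the right and rows downward; lengths in m; the calibration is good to about 2 mm. A picture is of the moment at which its call begins: read the wrist's pose just before it. There is no depth.
- env.finish_job(): hands the job in, once; it reports no verdict.
The state is a dict: "time_s": time; "qpos": joint angles; "dq": joint speeds; "tau": joint torques, N m; "tool_pos": TCP position; "tcp_rot": TCP orientation; "contact_force": force on the tool from outside, world axes, zero at the start; "moment": the same for the moment, N m; "opening": finger opening in m.
Only numpy, scipy, OpenCV 4.12 (cv2) and the standard library are available. Lean on these libraries where they do the work, as an engineer would, in place of code of your own. Each camera call takes 0.05 s, during which the arm holds its last target. There are 200 camera calls.

### The job

On the gas manifold, first swing the supply lever to half open, its middle mark, 45 degrees from either end. Then turn the crank handwheel of the metering valve clockwise (seen from above) until it is closed against its stop, and back it off exactly two full turns. Finish while still gripping the handwheel's crank handle, holding it there, and leave the jar, the beaker and the spanner where they are.

Things in the scene. Friction and masses are not known exactly. Their poses are not given: they have to be found in the camera images.
- manifold: Fixed gas manifold: aluminium base plate 390 mm long (y -215 to 175), 10 mm thick, 130 to 190 mm wide, with a steel pipe along y, two valve blocks and between them a flat gauge facing up (top 67 mm up). Origin on the bench below the gauge; z up, x away from the robot at yaw 0 (turned up to 0.4 rad either way). Handwheel axis at its (0, 90) mm, lever pivot at (0, -90) mm.
- lever_pivot (a point): Point on the lever's vertical axis, 66 mm above the bench, at the underside of the lever.
- lever_knob (a point): Centre of the black upright round knob fixed on the lever, 85 mm from the pivot axis, 94 mm above the bench; knob 21 mm across, 38 mm high (74 to 113 mm above the bench). Lever: level flat steel bar 14 mm wide, 98 mm long, top 74 mm above the bench. Three raised ticks on the base plate, 101 to 119 mm from the pivot, mark its two ends and the middle (half open).
- lever (a joint): Angle of the supply lever, rad, hard ends at 0 and 1.571; grows clockwise seen from above. At 0 (open) it points along the manifold's -y, at 1.571 (shut) along its -x; half open is 0.785. Starts between 0 and 0.35. Stiff (0.12 N m, 1.5 N at the knob), it stays where it is left.
- wheel_axis (a point): Point on the handwheel's vertical axis, 103 mm above the bench at the top of the wheel's rim. The handwheel is bright metal, 104 mm across over the rim, with three spokes; hub and spokes do not rise above the rim.
- crank_mid (a point): Middle of the crank handle, 128 mm above the bench and 45 mm from the wheel's axis.
- crank: The crank handle: upright black revolving sleeve standing on the wheel's rim, 19 mm across, 44 mm high, from 106 to 150 mm above the bench. Origin at its foot. It spins freely on its own vertical pin, so it can be gripped from above and led round in a circle of 45 mm radius without turning the hand.
- wheel (a joint): Turn of the handwheel, rad: 0 = closed against the hard stop, grows counter-clockwise seen from above as it opens (two turns = 12.566; other hard end 18.85). The crank handle stands at this angle from the manifold's +x round the wheel's axis. Starts between 1.3 and 5.3, so under one turn from the stop. Friction 0.12 N m (under 3 N at the handle); it stays where it is left.
- jar: Amber glass jar with white cap, 64 mm across, 95 mm high, on the bench to the robot's left of the manifold. Origin at the centre of its underside. Leave alone.
- beaker: Open glass beaker, 68 mm across, 85 mm high, to the robot's right of the manifold. Origin at the centre of its underside. Leave alone.
- spanner: Steel spanner lying flat beyond the manifold, roughly along the world's y. Leave alone.

How it is judged:
On the way, in this order (a step that is already met when the one before it is completed fails the run):
1. the supply lever stands at half open (45 degrees, within 7 degrees) (value of joint lever between 0.663 and 0.907 rad), for 0.3 s.
2. the handwheel is closed against its stop (within 4.5 degrees) (value of joint wheel below 0.08 rad), for 0.2 s.
At the end, for the whole second after the job is handed in: Handwheel two full turns open from its stop (within 12 degrees), lever still at half open (45 degrees, within 7), fingers still gripping the crank handle: force above 1.5 N, grasp point within 20 mm of its axis and 36 mm of its middle (all of step 1 and value of joint wheel between 12.356 and 12.776 rad and contact force between the fingers and crank above 1.5 N and horizontal distance between the grasp point and crank below 0.02 m and distance between the grasp point and crank_mid below 0.036 m); the arm keeps its last pose, push and grip.
It fails at once if the jar is disturbed (moved more than 30 mm) (distance of jar from where it was at the start of the episode above 0.03 m).
It fails at once if the beaker is disturbed (moved more than 30 mm) (distance of beaker from where it was at the start of the episode above 0.03 m).
It fails at once if the spanner is disturbed (moved more than 30 mm) (distance of spanner from where it was at the start of the episode above 0.03 m).
It also fails if it takes over 72 s, if anything falls off the work surface, if the arm or the gripper's body presses on something with over 40 N, if the wrist force passes 120 N, or if a joint passes its speed limit or range.

## Working session

There is one attempt and no reset: what is moved stays moved. The work goes in short steps, Python scripts to look and compute and a shell command to move; the robot and the scene stay as the last step left them, time stands still between calls to the robot, and variables do not carry over. Pictures are saved under pics/ and viewed, on a budget of 10 in all, crops included, one or two more only if the job needs it, and the job is handed in when it is done.

```bash
mkdir -p pics; ls; cat > h.py <<'E'
import numpy as np, cv2, json
from cell import env
from scipy.spatial.transform import Rotation as R
def K(c): return np.array([[c['fx'],0,c['cx']],[0,c['fy'],c['cy']],[0,0,1.]])
def ray(c,uv,pose=None):
    p=cv2.undistortPoints(np.array([[uv]],float),K(c),np.array(c['distortion']))[0,0]
    d=np.array([p[0],p[1],1.])
    if 'rvec' in c:
        Rm=cv2.Rodrigues(np.array(c['rvec'],float))[0]; t=np.array(c['tvec']).ravel()
        return -Rm.T@t, Rm.T@d
    H=np.array(c['hand_eye']); Rt=R.from_quat(pose['tcp_rot']).as_matrix()
    return np.array(pose['tool_pos'])+Rt@H[:3,3], Rt@H[:3,:3]@d
def onz(c,uv,z,pose=None):
    o,d=ray(c,uv,pose); return o+d*(z-o[2])/d[2]
def snap(name,fn):
    s=env.state(); c=env.read_camera(name); cv2.imwrite(f'pics/{fn}.png',c['image'])
    k={a:(np.array(b).tolist()) for a,b in c.items() if a!='image'}
    json.dump([k,{a:np.array(b).tolist() for a,b in s.items()}],open(f'pics/{fn}.json','w'))
    return c,s
def load(fn): return json.load(open(f'pics/{fn}.json'))
E
python3 - <<'E'
from h import *
for n in ['scene','side','wrist']:
    c,s=snap(n,n+'0')
a=cv2.imread('pics/scene0.png')
print(s['time_s'],s['tool_pos'],R.from_quat(s['tcp_rot']).as_matrix().round(3).tolist(),s['opening'])
E
```

```text
pics
0.1 [0.21639989 0.58600038 0.24684214] [[-0.938, 0.346, -0.0], [0.346, 0.938, -0.001], [-0.0, -0.001, -1.0]] 0.08731526437004106
```

View pics/scene0.png

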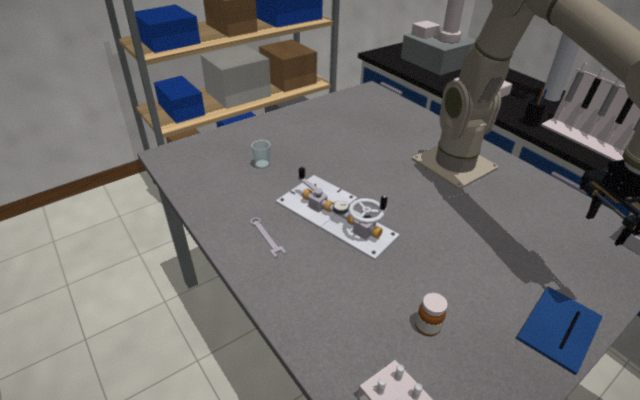

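View pics/side0.png

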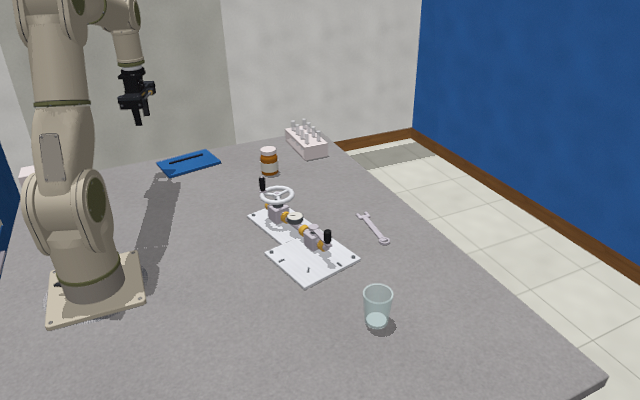

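Scene view: knob near (302,173), crank near (383,202), wheel around (367,210). Side view: knob near (327,237), crank near (262,184), wheel around (277,195). I'll get the centroids from dark masks and triangulate.

```bash
python3 - <<'E'
from h import *
def dark(fn,uv,r=14):
    g=cv2.imread(f'pics/{fn}.png').max(2); x,y=uv
    m=np.zeros_like(g); m[y-r:y+r,x-r:x+r]=(g[y-r:y+r,x-r:x+r]<50)
    n,l,st,ce=cv2.connectedComponentsWithStats(m)
    i=min((i for i in range(1,n) if st[i,4]>15),key=lambda i:np.hypot(*(ce[i]-uv))); 
    print(fn,st[i],ce[i].round(1)); x,y,w,h,_=st[i]; return (x+w/2-.5,y+h/2-.5)
def tri(u1,u2):
    o1,d1=ray(load('scene0')[0],u1);o2,d2=ray(load('side0')[0],u2)
    t=np.linalg.lstsq(np.c_[d1,-d2],o2-o1,rcond=None)[0]
    a,b=o1+d1*t[0],o2+d2*t[1]; print('gap',np.linalg.norm(a-b).round(4)); return (a+b)/2
S,D=load('scene0')[0],load('side0')[0]
for nm,a,b,z in [('knob',(302,173),(327,237),.094),('crank',(383,202),(262,184),.128)]:
    a=dark('scene0',a);b=dark('side0',b); print(nm,tri(a,b).round(4),onz(S,a,z).round(4),onz(D,b,z).round(4))
print('wheel',onz(S,(366.5,210),.1).round(3),onz(D,(277,195),.1).round(3))
print('jar',onz(S,(430,328),0),'beaker',onz(D,(377,322),0))
# plate corners
for uv in [(277,201),(313,177),(397,233),(375,253)]: print(uv,onz(S,uv,.01).round(3))
for uv in [(247,216),(306,286),(360,258),(272,204)]: print(uv,onz(D,uv,.01).round(3))
E
```

```text
scene0 [299 168   6  11  54] [301.4 172.6]
side0 [324 230   7  14  87] [327.  236.2]
gap 0.0011
knob [ 0.5783 -0.1623  0.0928] [ 0.5787 -0.1606  0.094 ] [ 0.578  -0.1642  0.094 ]
scene0 [381 197   6  12  59] [383.2 202.5]
side0 [259 178   6  13  64] [261.7 183.7]
gap 0.0012
crank [0.496  0.1258 0.1266] [0.4966 0.127  0.128 ] [0.4957 0.1224 0.128 ]
wheel [0.533 0.101 0.1  ] [0.53  0.087 0.1  ]
jar [0.61279453 0.44284307 0.        ] beaker [ 0.59390837 -0.40309815  0.        ]
(277, 201) [ 0.665 -0.175  0.01 ]
(313, 177) [ 0.493 -0.216  0.01 ]
(397, 233) [0.452 0.158 0.01 ]
(375, 253) [0.561 0.181 0.01 ]
(247, 216) [0.448 0.155 0.01 ]
(306, 286) [ 0.49  -0.228  0.01 ]
(360, 258) [ 0.665 -0.185  0.01 ]
(272, 204) [0.543 0.191 0.01 ]
```

```bash
python3 -m jog '[[[-47,-45,-8,0,0,0],[-94,-90,-16,0,0,0],[-141,-135,-24,0,0,0],[-188,-180,-32,0,0,0],[-235,-225,-40,0,0,0],[-282,-270,-48,0,0,0],[-329,-315,-56,0,0,0],[-376,-360,-64,0,0,0]]]' 0; python3 -c "
from h import *
s=env.state();print(s['tool_pos'],s['qpos'].round(2) if hasattr(s['qpos'],'round') else s['qpos']);print(np.round(env.read_camera('wrist')['hand_eye'],3))"
```

```text
time_s: 1.15
tool_pos: [0.4343, 0.1381, 0.3089]
tcp_rot: [0.176, 0.984, 0.0, 0.0]
contact_force: [1.4, 0.7, -1.1]
opening: 0.0871
[0.4343205  0.13814998 0.30885991] [-0.76 -0.09  0.33  1.8   0.03  1.43  0.78]
[[ 0.001 -0.964 -0.266  0.073]
 [ 1.     0.001  0.     0.   ]
 [ 0.    -0.266  0.964 -0.138]
 [ 0.     0.     0.     1.   ]]
```

```bash
python3 -m jog '[[[-40,-28,-15,0,0,0],[-80,-56,-30,0,0,0],[-120,-83,-45,0,0,0],[-120,-83,-45,0,0,0],[-120,-83,-45,0,0,0]]]'; python3 -c "
from h import *
c,s=snap('wrist','w1');print(s['tool_pos'],c['fx'])"
```

```text
time_s: 1.82
tool_pos: [0.5174, 0.0213, 0.3531]
tcp_rot: [0.176, 0.984, -0.0, -0.0]
contact_force: [0.4, 0.2, -0.4]
opening: 0.0872
[0.51740166 0.02128024 0.35306305] 322.92661506419176
```

View pics/w1.png

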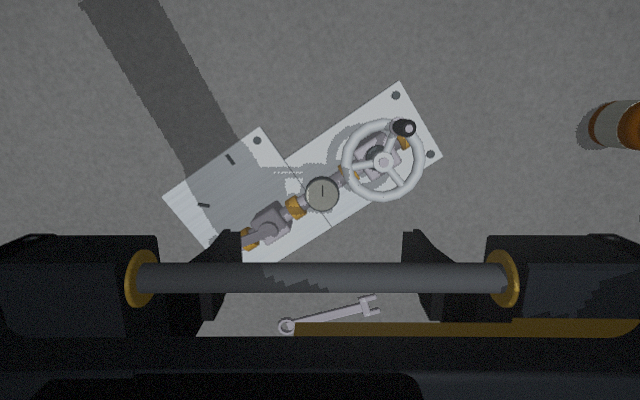

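The wrist view shows the hub at (384,161), the crank top at (404,128), the shut tick at (230,158), the middle tick at (203,205), and plate corners at (400,81), (442,157), (260,128) and (163,197).

```bash
python3 - <<'E'
from h import *
c,s=load('w1')
P=lambda uv,z: onz(c,uv,z,s)[:2]
# rim outer ellipse -> points (341.5,~160),(425,~160),(383,117),(384,203)
for z in(.097,): 
  print('hub',P((384,161),z),'rim ends',[P(u,z).round(4) for u in [(341.5,161),(425.5,161),(383,117.5),(383,203)]])
print('crank top',P((404,127),.150))
t1,t2=P((230,158.5),.012),P((203,205),.012); print('ticks',t1,t2)
# yaw from plate edges
for a,b in [((400,81),(284,152)),((400,81),(442,157)),((260,128),(163,197))]:
  d=P(b,.01)-P(a,.01); print(np.linalg.norm(d),np.arctan2(d[1],d[0]))
g=P((322,195),.067);print('gauge',g)
w=P((384,161),.097); d=w-g; print('yaw hub-gauge',np.arctan2(-d[0],d[1]),np.linalg.norm(d))
E
```

```text
hub [0.53329278 0.09756502] rim ends [array([0.5153, 0.0488]), array([0.5508, 0.1451]), array([0.4835, 0.1117]), array([0.5841, 0.0805])]
crank top [0.49548771 0.12043275]
ticks [ 0.46884032 -0.10502125] [ 0.52020431 -0.17398047]
0.19283031908824974 -1.3846800651645876
0.12713804765283684 0.2246184815275351
0.18582802625477168 -1.3294658886357877
gauge [0.55495066 0.00877422]
yaw hub-gauge 0.23924854375514093 0.09139403684983602
```

```bash
python3 -m jog '[[[-15,-19,15,0,0,0.18],[-30,-38,30,0,0,0.36],[-45,-57,50,0,0,0.54],[-60,-76,70,0,0,0.72],[-75,-95,90,0,0,0.9],[-90,-114,110,0,0,1.08],[-105,-133,120,0,0,1.26],[-121,-152,120,0,0,1.44]]]'; python3 -m jog '[[[0,0,0,0,0,0.05],[0,0,0,0,0,0.05]]]'; python3 -c "
from h import *
c,s=snap('wrist','w2');print(s['tool_pos'],R.from_quat(s['tcp_rot']).as_matrix().round(3).tolist(),s['qpos'].round(2))"
```

```text
time_s: 2.88
tool_pos: [0.5782, -0.1625, 0.2321]
tcp_rot: [0.783, 0.623, -0.0, -0.001]
contact_force: [-0.5, -0.2, -0.1]
opening: 0.0869
time_s: 3.12
tool_pos: [0.5784, -0.1624, 0.233]
tcp_rot: [0.796, 0.605, -0.0, -0.001]
contact_force: [0.8, 0.3, -0.7]
opening: 0.0871
[ 0.57842557 -0.1624091   0.23295456] [[0.268, 0.963, -0.001], [0.963, -0.268, 0.001], [0.001, -0.001, -1.0]] [-0.41  0.35  0.77  1.58 -0.25  1.31  0.12]
```

View pics/w2.png

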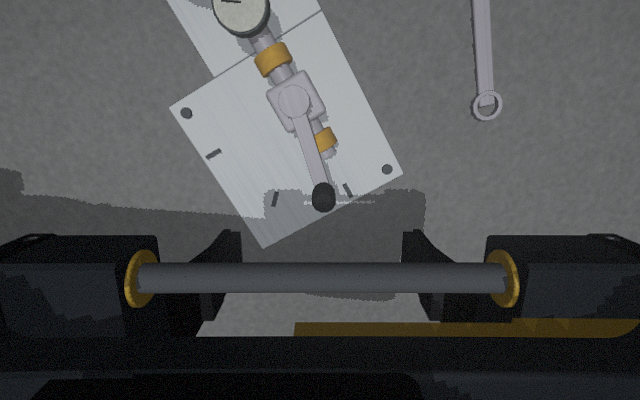

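The wrist view shows the pivot at (294,100), the knob blob at x 311–335, y 182–213, the ticks at (213,153), (275,199) and (348,190), and the gauge centre at about (242,8).

```bash
python3 - <<'E'
from h import *
c,s=load('w2')
P=lambda uv,z: onz(c,uv,z,s)[:2]
piv=P((294,100),.078); kn=P((322.5,197.5),.094); T=[P(u,.012) for u in [(213.5,153),(275,199),(348,190)]]
print(piv,kn,np.linalg.norm(kn-piv)); print([t.round(4) for t in T])
# pivot from ticks: open/shut ticks chord: centre = circumcentre
A=np.array([2*(T[1]-T[0]),2*(T[2]-T[0])]);b=[T[1]@T[1]-T[0]@T[0],T[2]@T[2]-T[0]@T[0]]
cc=np.linalg.solve(A,b);print('circ',cc,[np.linalg.norm(t-cc) for t in T])
d=T[0]-T[2]; m=T[1]-(T[0]+T[2])/2; print('mid dir',np.arctan2(*m[::-1]), 'chord', np.arctan2(*d[::-1])-np.pi/2-np.pi/4*0, np.linalg.norm(d))
for t in T: print(np.arctan2(*(t-piv)[::-1]))
print('knob ang',np.arctan2(*(kn-piv)[::-1]))
E
```

```text
[ 0.57715574 -0.07841264] [ 0.57877986 -0.16511558] 0.08671814505636219
[array([ 0.4703, -0.1054]), array([ 0.5198, -0.1739]), array([ 0.6035, -0.186 ])]
circ [ 0.57588933 -0.08128598] [np.float64(0.10825838777804378), np.float64(0.10825838777804374), np.float64(0.10825838777804357)]
mid dir -2.1159303638311275 chord 1.0264682575815103 0.15564972202605812
-2.8944399947933834
-2.111730798672795
-1.3306106316347088
knob ang -1.5520665899645465
```

```bash
python3 -m jog '[[[-2,0,40,0,0,0],[-2,0,80,0,0,0],[-2,0,110,0,0,0],[-2,0,127,0,0,0],[-2,0,127,0,0,0]]]' && python3 -m jog '[[[0,0,0,0,0,0],[0,0,0,0,0,0],[0,0,0,0,0,0],[0,0,0,0,0,0],[0,0,0,0,0,0]]]' 1 12; python3 - <<'E'
import numpy as np
M=np.array([[.268,.963],[.963,-.268]]) # cols? world->tool: rows are tool axes
p=np.array([.5765,-.0795])
for a in np.linspace(-1.552,-2.114,6):
    d=.085*np.array([np.cos(a)-np.cos(-1.552),np.sin(a)-np.sin(-1.552)]); print((M@d*1000).round(1),round(-1.552-a,3))
E
```

```text
time_s: 3.8
tool_pos: [0.5777, -0.165, 0.106]
tcp_rot: [0.796, 0.605, -0.0, -0.001]
contact_force: [-0.7, -0.2, 0.3]
opening: 0.087
time_s: 4.42
tool_pos: [0.578, -0.1657, 0.1066]
tcp_rot: [0.797, 0.604, 0.0, 0.0]
contact_force: [1.0, 0.4, -0.2]
opening: 0.0449
[0. 0.] 0.0
[-2.2 -9.3] 0.112
[ -3.4 -18.8] 0.225
[ -3.5 -28.3] 0.337
[ -2.5 -37.8] 0.45
[ -0.4 -47.1] 0.562
```

```bash
python3 -m jog '[[[0,0,0,0,0,0],[0,0,0,0,0,0],[0,0,0,0,0,0],[0,0,0,0,0,0],[0,0,0,0,0,0],[0,0,0,0,0,0]]]' && python3 -m jog '[[[-2,-9,0,0,0,0.11],[-3,-19,0,0,0,0.22],[-3.5,-28,0,0,0,0.34],[-2.5,-38,0,0,0,0.45],[-0.5,-47,0,0,0,0.56],[-0.5,-47,0,0,0,0.56],[-0.5,-47,0,0,0,0.56],[-0.5,-47,0,0,0,0.56]]]'; python3 -c "
from h import *
c,s=snap('scene','s1');snap('side','d1');snap('wrist','w3');print(s['tool_pos'],R.from_quat(s['tcp_rot']).as_matrix().round(3).tolist(),s['qpos'].round(2))"
```

```text
time_s: 5.18
tool_pos: [0.5781, -0.1658, 0.1066]
tcp_rot: [0.797, 0.604, 0.0, 0.0]
contact_force: [2.7, -1.9, -2.1]
opening: 0.0206
time_s: 6.18
tool_pos: [0.5324, -0.154, 0.1065]
tcp_rot: [0.933, 0.361, -0.0, -0.0]
contact_force: [-3.7, -3.4, 2.6]
opening: 0.0203
[ 0.53244161 -0.15395555  0.10650317] [[0.739, 0.673, -0.001], [0.673, -0.739, -0.0], [-0.001, -0.0, -1.0]] [-0.52  0.41  0.87  1.85 -0.36  1.05 -0.34]
```

View pics/w3.png

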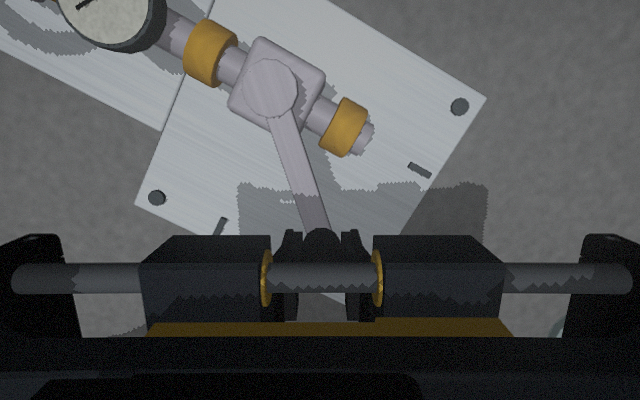

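```bash
python3 -m jog '[[[0,0,0,0,0,0],[0,0,0,0,0,0],[0,0,0,0,0,0],[0,0,0,0,0,0],[0,0,-45,0,0,0],[0,0,-95,0,0,0],[0,0,-145,0,0,0],[0,0,-145,0,0,0]]]' 0; python3 -c "
from h import *
c,s=snap('wrist','w4');print(s['tool_pos'],R.from_quat(s['tcp_rot']).as_matrix().round(3).tolist())"
```

```text
time_s: 7.32
tool_pos: [0.5343, -0.1541, 0.255]
tcp_rot: [0.933, 0.361, 0.003, 0.001]
contact_force: [0.7, 0.5, -0.7]
opening: 0.0853
[ 0.53425342 -0.15410748  0.25502565] [[0.74, 0.673, 0.006], [0.673, -0.74, 0.0], [0.005, 0.004, -1.0]]
```

View pics/w4.png

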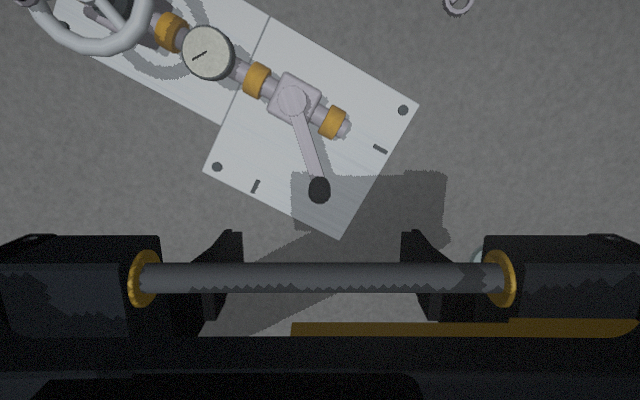

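The wrist view shows the pivot at (292,100), the knob at (319,190), and the shut and open ticks at (255,186) and (380,149).

```bash
python3 - <<'E'
from h import *
c,s=load('w4')
P=lambda uv,z: onz(c,uv,z,s)[:2]
an=lambda v: np.arctan2(v[1],v[0])
piv=P((292.5,100),.078); kn=P((319.3,191.5),.1); t0=P((380,149),.012); t2=P((255.5,186),.012)
print(piv,kn,an(kn-piv),an(t0-piv),an(t2-piv),'lever',an(t0-piv)-an(kn-piv))
# travel to crank hover
d=np.array([.496-.5343,.1235+.1541,0]); print(R.from_quat(s['tcp_rot']).inv().apply(d)*1000)
E
```

```text
[ 0.57724281 -0.07960233] [ 0.53308166 -0.1534405 ] -2.1098029467421258 -1.336236700714834 -2.8965984917866283 lever 0.7735662460272918
[ 1.58394596e+02 -2.31170442e+02 -1.69369439e-01]
```

```bash
python3 -m jog '[[[20,-29,0,0,0,0.1],[40,-58,0,0,0,0.2],[60,-87,0,0,0,0.3],[80,-116,0,0,0,0.4],[100,-145,0,0,0,0.5],[120,-174,0,0,0,0.6],[140,-203,0,0,0,0.74],[158,-231,0,0,0,0.74]]]'; python3 -m jog '[[[0,0,0,0,0,0],[0,0,0,0,0,0]]]'; python3 -c "
from h import *
c,s=snap('wrist','w5');print(s['tool_pos'],R.from_quat(s['tcp_rot']).as_matrix().round(3).tolist(),s['qpos'].round(2))"
```

```text
time_s: 8.38
tool_pos: [0.4932, 0.125, 0.2502]
tcp_rot: [1.0, -0.002, -0.001, 0.0]
contact_force: [-0.2, 0.0, -0.5]
opening: 0.087
time_s: 8.62
tool_pos: [0.4938, 0.123, 0.2507]
tcp_rot: [1.0, -0.001, -0.001, 0.0]
contact_force: [0.1, -0.2, 0.6]
opening: 0.0871
[0.49382971 0.12302215 0.25070631] [[1.0, -0.002, -0.001], [-0.002, -1.0, -0.001], [-0.001, 0.001, -1.0]] [-1.14  0.07  0.86  1.79 -0.05  1.3  -1.85]
```

View pics/w5.png

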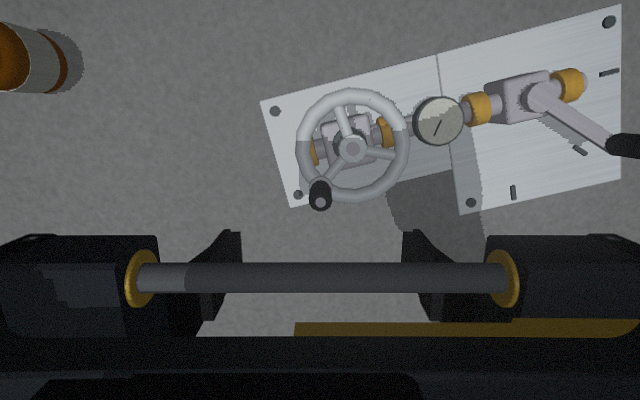

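The wrist view shows the rim spanning x 296–409, y 87–203, the hub at (352,149), and the crank at x 309–332, y 178–212.

```bash
python3 - <<'E'
from h import *
c,s=load('w5')
P=lambda uv,z: onz(c,uv,z,s)[:2]
an=lambda v: np.arctan2(v[1],v[0])
r=[P(u,.097) for u in [(296,146),(409.5,146),(352,87.5),(352,203.5)]]
print(np.array(r).round(4),(r[0]+r[1])[1]/2,(r[2]+r[3])[0]/2, 'hub',P((352,149),.097))
print('crank',P((320.5,195),.128),'top',P((320,188),.15))
E
```

```text
[[0.5348 0.1457]
 [0.5345 0.0442]
 [0.5841 0.0968]
 [0.481  0.0943]] 0.09495383711830102 0.5325751983347903 hub [0.53198912 0.09552618]
crank [0.49758243 0.12383309] top [0.50893413 0.12415741]
```

```bash
python3 -m jog '[[[3,-1,40,0,0,0],[3,-1,80,0,0,0],[3,-1,105,0,0,0],[3,-1,114,0,0,0],[3,-1,114,0,0,0],[3,-1,114,0,0,0],[3,-1,114,0,0,0],[3,-1,114,0,0,0]]]' 1 20; python3 -m jog '[[[0,0,0,0,0,0],[0,0,0,0,0,0],[0,0,0,0,0,0],[0,0,0,0,0,0],[0,0,0,0,0,0],[0,0,0,0,0,0]]]'
```

```text
time_s: 9.68
tool_pos: [0.4976, 0.1246, 0.1382]
tcp_rot: [1.0, -0.001, 0.001, -0.0]
contact_force: [-0.4, -1.1, 2.7]
opening: 0.0184
time_s: 10.42
tool_pos: [0.4976, 0.1247, 0.1381]
tcp_rot: [1.0, -0.001, 0.0, -0.0]
contact_force: [-0.4, -1.8, 6.1]
opening: 0.0184
```

```bash
cat > arc.py <<'E'
import sys,numpy as np
a0,a1,n=map(float,sys.argv[1:4])
for a in np.linspace(a0,a1,int(n)+1)[1:]: print([round(45*(np.cos(a)-np.cos(a0)),1),round(-45*(np.sin(a)-np.sin(a0)),1),0,0,0,0],end=',')
E
python3 arc.py 2.46 0.46 8
```

```text
[np.float64(8.1), np.float64(-7.8), 0, 0, 0, 0],[np.float64(17.9), np.float64(-13.3), 0, 0, 0, 0],[np.float64(28.7), np.float64(-16.2), 0, 0, 0, 0],[np.float64(39.9), np.float64(-16.4), 0, 0, 0, 0],[np.float64(50.8), np.float64(-13.8), 0, 0, 0, 0],[np.float64(60.8), np.float64(-8.5), 0, 0, 0, 0],[np.float64(69.1), np.float64(-1.0), 0, 0, 0, 0],[np.float64(75.3), np.float64(8.4), 0, 0, 0, 0],
```

```bash
python3 -m jog '[[[8,-8,0,0,0,0],[18,-13,0,0,0,0],[29,-16,0,0,0,0],[40,-16.5,0,0,0,0]]]' - 25; python3 -m jog '[[[11,2.5,0,0,0,0],[21,8,0,0,0,0],[29,15.5,0,0,0,0],[35,25,0,0,0,0],[35,25,0,0,0,0]]]'
```

```text
time_s: 10.92
tool_pos: [0.5375, 0.1402, 0.138]
tcp_rot: [1.0, -0.001, -0.0, 0.0]
contact_force: [-4.9, -8.4, 11.6]
opening: 0.0179
time_s: 11.55
tool_pos: [0.5725, 0.1148, 0.1381]
tcp_rot: [1.0, -0.002, 0.0, 0.0]
contact_force: [-1.8, -4.5, 8.1]
opening: 0.0184
```

```bash
python3 -m jog '[[[1.5,3.3,0,0,0,0],[2.5,6.5,0,0,0,0],[3.3,9.8,0,0,0,0],[3.9,13,0,0,0,0],[3.9,13,0,0,0,0],[3.9,13,0,0,0,0]]]'; python3 -c "
from h import *
s=env.state();print(s['tool_pos'],s['contact_force'])"
```

```text
time_s: 12.3
tool_pos: [0.5756, 0.1059, 0.1381]
tcp_rot: [1.0, 0.0, -0.0, -0.002]
contact_force: [-3.4, 6.6, 8.2]
opening: 0.0184
[0.57563841 0.10587097 0.13810986] [-3.38022954  6.57205997  8.2396988 ]
```

```bash
python3 -m jog '[[[0.3,4,0,0,0,0],[0.3,4,0,0,0,0],[0.3,4,0,0,0,0],[0.3,4,0,0,0,0]]]'; python3 arc.py 0.236 -2.1 8|sed 's/np.float64//g'; echo; python3 arc.py 0.236 6.519 16|sed 's/np.float64//g'
```

```text
time_s: 12.8
tool_pos: [0.5757, 0.1056, 0.1381]
tcp_rot: [1.0, 0.002, -0.001, -0.004]
contact_force: [-5.3, 16.4, 8.8]
opening: 0.018
[(1.2), (13.0), 0, 0, 0, 0],[(-1.5), (25.9), 0, 0, 0, 0],[(-7.7), (37.4), 0, 0, 0, 0],[(-16.9), (46.6), 0, 0, 0, 0],[(-28.5), (52.8), 0, 0, 0, 0],[(-41.3), (55.5), 0, 0, 0, 0],[(-54.3), (54.3), 0, 0, 0, 0],[(-66.5), (49.4), 0, 0, 0, 0],
[(-7.4), (-15.9), 0, 0, 0, 0],[(-20.3), (-27.9), 0, 0, 0, 0],[(-36.7), (-33.9), 0, 0, 0, 0],[(-54.3), (-33.2), 0, 0, 0, 0],[(-70.2), (-25.9), 0, 0, 0, 0],[(-82.1), (-13.0), 0, 0, 0, 0],[(-88.2), (3.5), 0, 0, 0, 0],[(-87.5), (21.0), 0, 0, 0, 0],[(-80.2), (37.0), 0, 0, 0, 0],[(-67.3), (48.9), 0, 0, 0, 0],[(-50.8), (55.0), 0, 0, 0, 0],[(-33.2), (54.3), 0, 0, 0, 0],[(-17.3), (46.9), 0, 0, 0, 0],[(-5.4), (34.0), 0, 0, 0, 0],[(0.7), (17.6), 0, 0, 0, 0],[(0.0), (0.0), 0, 0, 0, 0],
```

Closed against the stop: the force rose to 16 N with no motion, at TCP (0.5757, 0.1056). Next I open it counter-clockwise, half a turn per call.

```bash
python3 -m jog '[[[-8,-24,0,0,0,0],[-21,-36,0,0,0,0],[-37.5,-42,0,0,0,0],[-55,-41,0,0,0,0],[-71,-34,0,0,0,0],[-83,-21,0,0,0,0],[-89,-4.5,0,0,0,0],[-88.2,13,0,0,0,0]]]'; python3 -m jog '[[[0,0,0,0,0,0],[0,0,0,0,0,0]]]'
```

```text
time_s: 13.8
tool_pos: [0.4876, 0.0868, 0.1381]
tcp_rot: [1.0, -0.0, -0.0, -0.001]
contact_force: [1.0, 4.1, 7.1]
opening: 0.018
time_s: 14.05
tool_pos: [0.4881, 0.0847, 0.138]
tcp_rot: [1.0, -0.002, -0.0, 0.0]
contact_force: [-2.8, -3.2, 11.3]
opening: 0.0182
```

```bash
python3 -m jog '[[[7.4,16,0,0,0,0],[20.3,28,0,0,0,0],[36.7,34,0,0,0,0],[54.3,33.2,0,0,0,0],[70.2,25.9,0,0,0,0],[82.1,13,0,0,0,0],[88.2,-3.5,0,0,0,0],[87.5,-21,0,0,0,0]]]'; python3 -m jog '[[[0,0,0,0,0,0],[0,0,0,0,0,0]]]'
```

```text
time_s: 15.05
tool_pos: [0.576, 0.1052, 0.138]
tcp_rot: [1.0, -0.002, -0.0, 0.001]
contact_force: [-9.2, -5.7, 14.5]
opening: 0.018
time_s: 15.3
tool_pos: [0.5754, 0.1071, 0.1381]
tcp_rot: [1.0, -0.001, -0.001, -0.0]
contact_force: [-3.3, 1.3, 10.9]
opening: 0.0177
```

One turn done: the TCP is back within 2 mm of its position at the stop. Second turn next.

```bash
python3 -m jog '[[[-7.4,-16,0,0,0,0],[-20.3,-28,0,0,0,0],[-36.7,-34,0,0,0,0],[-54.3,-33.2,0,0,0,0],[-70.2,-25.9,0,0,0,0],[-82.1,-13,0,0,0,0],[-88.2,3.5,0,0,0,0],[-87.5,21,0,0,0,0]]]'; python3 -m jog '[[[7.4,16,0,0,0,0],[20.3,28,0,0,0,0],[36.7,34,0,0,0,0],[54.3,33.2,0,0,0,0],[70.2,25.9,0,0,0,0],[82.1,13,0,0,0,0],[88.2,-3.5,0,0,0,0],[87.5,-20.5,0,0,0,0]]]'; python3 -m jog '[[[0,0,0,0,0,0],[0,0,0,0,0,0],[0,0,0,0,0,0]]]'; python3 -c "
from h import *
c,s=snap('wrist','w6');print(s['tool_pos'],s['contact_force'],np.arctan2(s['tool_pos'][1]-.0955,s['tool_pos'][0]-.532));snap('scene','s2');snap('side','d2')"
```

```text
time_s: 16.3
tool_pos: [0.4875, 0.0867, 0.1381]
tcp_rot: [1.0, -0.0, -0.001, -0.001]
contact_force: [1.5, 5.2, 7.9]
opening: 0.0185
time_s: 17.3
tool_pos: [0.5761, 0.1047, 0.138]
tcp_rot: [1.0, -0.002, -0.0, 0.001]
contact_force: [-6.8, -5.5, 12.9]
opening: 0.0178
time_s: 17.68
tool_pos: [0.5755, 0.1065, 0.1381]
tcp_rot: [1.0, -0.001, -0.0, -0.0]
contact_force: [-3.8, 1.8, 11.0]
opening: 0.0178
[0.57550722 0.10649854 0.1380788 ] [-3.7952403   1.80608204 10.9857647 ] 0.24761031599277597
```

View pics/w6.png

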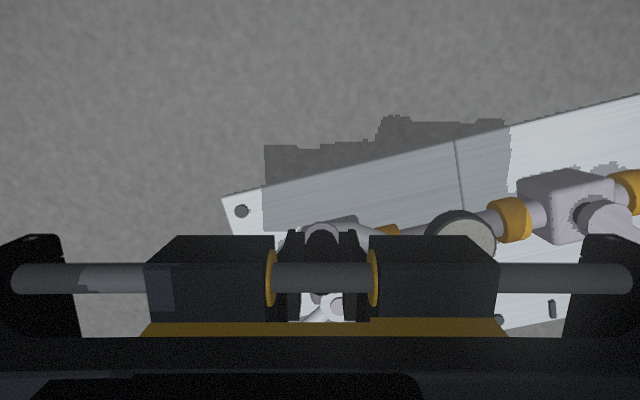

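View pics/d2.png

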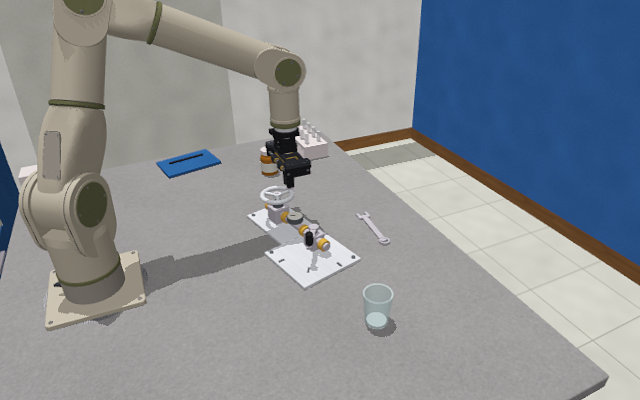

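The crank is between the pads at about (322,240), and the lever is unchanged (side-view knob near (310,239)). The jar, beaker and spanner are in place. Handing in.

```bash
python3 -c "
from h import *
s=env.state();print(s['time_s'],s['opening']);env.finish_job()"
```

```text
17.825 0.018134576080340272
the job is handed in; nothing more can be done
```

The job is handed in at 17.8 s with all the steps done; the interface gives no verdict.

- **Lever:** I swung it by its knob to half open. The wrist view after release put it at about 0.774 rad, against a target of 0.785. I did not re-measure it at the end, but the last side picture shows it unchanged.
- **Handwheel:** I turned it clockwise onto its stop. There the force rose from 7 to 16 N with no more than 0.3 mm of movement. I then led it back two full counter-clockwise turns. The final crank angle is within about 0.02 rad of the angle at the stop, so roughly 12.58 rad against 12.566.
- **Grip at hand-in:** The gripper was still closed on the crank handle with the force set to 25 N and the fingers 18 mm apart. The grasp point was about 4 mm above the handle's middle.
- **Jar, beaker and spanner:** They look unmoved in the last side picture.

One small oddity is a steady upward force of about 11 N on the tool while holding the crank. It is well inside the limits and I did not look into it.

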